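# Check the hinges of a guitar-bracing press and lock out the arm that binds

### The job

Before the next guitar back is glued, swing both hold-down arms of the bracing press right up to their end stops, so that both stand up, feeling which hinge drags stiffly and which swings freely. Then lower the free arm gently all the way down (do not let it drop) and bring the binding one back to lean about 15 degrees short of upright, where its drag keeps it standing by itself; with the arms so, slide the rail stop squarely in line with the binding arm and flip its cam lever down flat to clamp it there. Leave the glue bottle, offcut, drinking bottle, plane and mug where they are.

Things in the scene. Friction and masses are not known exactly. Their poses are not given: they have to be found in the camera images.
- press: plywood board of the press, fixed, 250 (x) by 480 (y) by 18 thick. Origin on the table, 5 mm to +x of the board's centre; x points from the robot's side to the hinge side, y along the rail, z up. Two arms side by side, about 230 mm apart in y, hinged at x = +80 mm and lying towards -x, above an aluminium rail that runs along y at x = -20 mm
- post_a: steel hinge post of one arm, fixed on the board, 70 wide (y), 72 tall; origin at its foot (18 mm over the table) below the hinge; the hinge line runs along its y, 57 mm above the origin; axes as the press. Either post may be the left or the right one. Its arm: dark wood, 24 wide, 16 thick, 0.2 to 0.31 kg, with a round T-bar at its free end
- post_b: the other arm's hinge post; both posts and arms look alike, and which one binds is to be felt
- beam_a (a joint): angle of the arm on post_a, rad: 0 = down, level, pointing to the press's -x; 1.75 = right up, past vertical, at its end stop. Lifting it at the T-bar takes about 2 N if its hinge is free, 8 to 9 N (1 N m of drag, both ways) if it binds, plus the drag of the bar turning in the fingers. Let go part way a free arm falls, a binding one stays; either stays right up
- beam_b (a joint): the same for the arm on post_b
- bar_a (a point): middle of the T-bar of the arm on post_a: round, 16 in diameter, 116 long, parallel to the hinge and 140 mm from it, 75 mm over the table when down. The arm joins at its middle; each side sticks out 46 mm and can be pinched 36 mm from the middle, and turns in the fingers. The board is 49 mm below the bar; a wooden foot hangs under the arm, 64 to 86 mm hingewards of the bar
- bar_b (a point): the same for the arm on post_b
- stop (a joint): travel of the rail stop along the press's y, m, 0 at the rail's middle, -0.15 to 0.15; it slides with about 2.5 N of friction, whatever its lever does
- stop_top (a point): centre of the top of the rail stop: a wooden saddle block on the rail, 46 (x) by 40 (y) by 36 tall, its top 76 mm over the table; squarely in line means that its centre and the binding arm's post have the same y in the press's frame
- lever (a joint): cam lever on the stop, rad: 0 = open, leaning 65 degrees above level towards the press's -x; 1.05 = flat, clamped. It turns about a line parallel to the press's y, 10 mm to +x of the stop's centre and 84 mm over the table; needs about 3 N at its tip and stays where it is left
- lever_tip (a point): point 72 mm from the lever's pivot, 3 mm short of the end of the flat steel lever, which is 75 long, 18 wide (y) and 10 thick; when open it can be pinched across its width from above and used to draw the stop along the rail
- glue_bottle: white glue bottle, 56 in diameter, 150 tall, standing loose on the board near the outer end of one arm's T-bar; origin at its foot's centre; must not be disturbed
- offcut: loose wood block 100 by 45 by 30 tall lying on the board near the outer end of the other T-bar; origin at its underside's centre; leave it alone
- flask: steel drinking bottle, 70 in diameter, 230 tall, to the left of the press; origin at its foot; leave it alone
- plane: block plane 170 by 55 by about 70 tall, right of the press; origin at its underside; leave it alone
- mug: mug 80 in diameter, 95 tall, at the right; origin at its foot; leave it alone

How it is judged (in metres and radians):
On the way, in this order (a step that is already met when the one before it is completed fails the run):
1. both arms stand right up at once (value of joint each of beam_a, beam_b above 1.5 rad), for 0.1 s.
2. one arm is down again and the other leans short of upright, the cam lever still open (((value of joint beam_a below 0.06 rad and value of joint beam_b between 1.15 and 1.42 rad) or (value of joint beam_b below 0.06 rad and value of joint beam_a between 1.15 and 1.42 rad)) and value of joint lever below 0.6 rad), for 0.1 s.
At the end, for the whole second after the job is handed in: The free arm is down (below 0.06 rad), the binding arm leans by itself short of upright (1.15 to 1.42 rad, which a free arm cannot keep), the rail stop's centre is within 12 mm of that arm's centre line, its cam lever is down flat (above 0.93 rad), and the stop is at rest (((value of joint beam_a below 0.06 rad and value of joint beam_b between 1.15 and 1.42 rad and y of stop_top in the frame of post_b between -0.012 and 0.012 m) or (value of joint beam_b below 0.06 rad and value of joint beam_a between 1.15 and 1.42 rad and y of stop_top in the frame of post_a between -0.012 and 0.012 m)) and value of joint lever above 0.93 rad and velocity of joint stop between -0.01 and 0.01 m/s); the robot touches nothing.
It fails at once if the cam lever is flipped while the stop is in line with neither arm (more than 20 mm off) (value of joint lever above 0.75 rad and not (y of stop_top in the frame of post_a between -0.02 and 0.02 m or y of stop_top in the frame of post_b between -0.02 and 0.02 m)).
It fails at once if an arm is dropped or slammed down (faster than 4 rad/s) (velocity of joint any of beam_a, beam_b below -4 rad/s).
It fails at once if the glue bottle is moved by more than 20 mm or tipped (distance of glue_bottle from where it was at the start of the episode above 0.02 m or angle between glue_bottle's own z axis and vertical above 0.3 rad).
It fails at once if another bystander is moved by more than 25 mm (distance of any of offcut, flask, plane, mug from where it was at the start of the episode above 0.025 m).
It also fails if it takes over 72 s, if anything falls off the work surface, if the arm or the gripper's body presses on something with over 40 N, if the wrist force passes 120 N, or if a joint passes its speed limit or range.

### The arm

A 6-joint arm with a two-finger parallel gripper is mounted at the origin on the work surface. World frame = base frame: x ahead of the robot, y to its left, z up, the work surface at z = 0. Lengths are in mm, angles in degrees, forces in N, time in s.
With the tool pointing down it reaches from about 300 to 850 mm from the base axis. Payload 4.2 kg.
Tool frame: the origin (TCP) lies at the very end of the fingers, on their centre line; the grasp point (between the pads) lies 19 mm behind it; z points along the fingers, y is the line along which they close (so a half turn about z gives the same grasp; the last joint's range is limited). The gripper opens to 91 mm and grips with 3 to 60 N. Pads are 32 mm wide; open, the fingers measure 118 mm over their backs; the gripper's body (76 mm by 178 mm) begins 60 mm behind the grasp point.
Start: joints at [68.125, 18.312, 89.639, -0, 72.044, -1.146], TCP at [203.529, 537.791, 213.976] pointing down, gripper open.
Joint ranges: [-177.97, 177.97], [-48.28, 115.42], [12.27, 149.76], [-77.06, 257.06], [2.81, 150.46], [-146.56, 146.56]. Speed limits (degrees/s): [147.25, 147.25, 180, 180, 180, 180].

### API

Orientations are given as [roll, pitch, yaw] about the fixed x, y, z axes, in that order (R = Rz(yaw) Ry(pitch) Rx(roll)).
In Python, from workcell import env, eyes gives the robot as it stands.
- The arm moves only by the tool send_rows, never from a script. Its argument "targets" is text: rows parted by semicolons, each of 7 numbers parted by spaces: the shift along the tool's x, y, z in m, then the turn, a rotation vector about the tool's x, y, z in degrees, then the opening in per cent of the stroke, from 0 (shut) to 100 (fully open). A call has 1 to 12 rows; each row is the pose to reach, as a shift and turn from the pose commanded when the call began, along the tool's axes at that moment; what a row does not reach only later rows make up. A row lasts 1/12 s, in which the tool goes at most 41.7 mm and 7.16 degrees, less where a joint would pass 70% of its speed; a pose out of reach is approached as far as the arm can. A call with a gripper value outside its range is refused whole. The fingers move at their own pace and stop on an object; "grip_force" is the grip in N (left out, the last holds). Time passes only in rows, so rows that repeat a pose let the fingers close. It gives the time, the measured TCP pose, the force, the opening and the grip force at its end, in the units of the state.
- env.state(): the state, without advancing time (a new reading comes with each control period).
- eyes.grab_frame(name): name is "scene" or "top" or "wrist"; returns a dict with "image" (480x640x3 uint8, blue, green, red), "fovy" (degrees; the focal length in pixels is half the picture's height over the tangent of half this angle, whatever the lens; pixels are square), "cx", "cy" (the principal point, pixels), "D" ([k1, k2, p1, p2, k3] as OpenCV has them; the pictures are not rectified), "eye" and "attitude" of the camera in the world. Camera axes: x right, y up, looking along -z (the intrinsics and any distortion apply to the point x, -y, -z); pixel columns grow to the right and rows downward; lengths in mm; the calibration is good to about 2 mm. A picture is of the moment at which its call begins. There is no depth.
- env.job_done(): hands the job in; it is judged then, once.
The state is a dict: "time_s": time; "qpos": joint angles; "qvel": joint speeds; "effort": joint torques, N m; "ee_pos": TCP position; "ee_rot": TCP orientation; "force": force on the tool from outside, world axes, zero at the start; "torque": the same for the moment, N m; "gripper_width": finger opening in mm; "gripper_force": force on a finger pad.
Only numpy, scipy, OpenCV 4.12 (cv2) and the standard library are available. Lean on these libraries where they do the work, as an engineer would, in place of code of your own. Each camera call takes 0.05 s, during which the arm holds its last target. There are 200 camera calls.

## Working session

There is one attempt and no reset: what is moved stays moved. The work goes in short steps, Python scripts to look and compute and a tool call to move; the robot and the scene stay as the last step left them, time stands still between calls to the robot, and variables do not carry over. Pictures are saved under pics/ and viewed, at most 10 in all, crops included, and the job is handed in when it is done.

Besides the shell and the picture viewer there is one more tool, called after "Call:" as name(argument=value, ...) on one line, values as JSON. send_rows: Moves the arm, as the interface text tells. Its arguments: {"type":"object","properties":{"targets":{"type":"string"},"grip_force":{"type":"number"}},"required":["targets"]}

```bash
ls; mkdir -p pics; python3 - <<'E'
from workcell import env, eyes
import cv2
s=env.state(); print(s)
for n in ("scene","top"):
    f=eyes.grab_frame(n); cv2.imwrite(f"pics/{n}0.png",f["image"]); f.pop("image"); print(n,f)
E
```

```text
pics
{'time_s': 0.0, 'qpos': array([ 6.81271836e+01,  1.83480516e+01,  8.97070110e+01, -7.66814267e-04,
        7.20436051e+01, -1.14492144e+00]), 'qvel': array([0.02042262, 0.07268963, 0.03511979, 0.02227708, 0.11833852,
       0.02927279]), 'effort': array([-1.10834940e-04, -4.12464380e+01, -2.31976765e+01,  7.27130380e-02,
        4.57156124e-02, -1.68357469e-04]), 'ee_pos': array([203.31199538, 537.30572661, 213.15216845]), 'ee_rot': array([-1.79901337e+02, -1.24259933e-03,  1.59272341e+02]), 'force': array([-0.33851823,  0.74441093, -0.66268704]), 'torque': array([-0.05525197,  0.03925314,  0.04445533]), 'gripper_force': 0.0, 'gripper_width': 91.03813928653658}
scene {'fovy': 48.280606370867915, 'cx': 313.9100482410897, 'cy': 237.81704157993028, 'D': array([0.00731731, 0.        , 0.        , 0.        , 0.        ]), 'eye': array([1200.39533934, -638.30119502, 1052.57627905]), 'attitude': array([44.58619172, -0.88089196, 50.13005137])}
top {'fovy': 49.26878476644455, 'cx': 324.44649284896633, 'cy': 238.50752488549543, 'D': array([-0.06973612,  0.        ,  0.        ,  0.        ,  0.        ]), 'eye': array([ 218.76063225,  -20.31406846, 1600.99649745]), 'attitude': array([ 12.24546122,   0.18264503, -92.39422824])}
```

View pics/scene0.png

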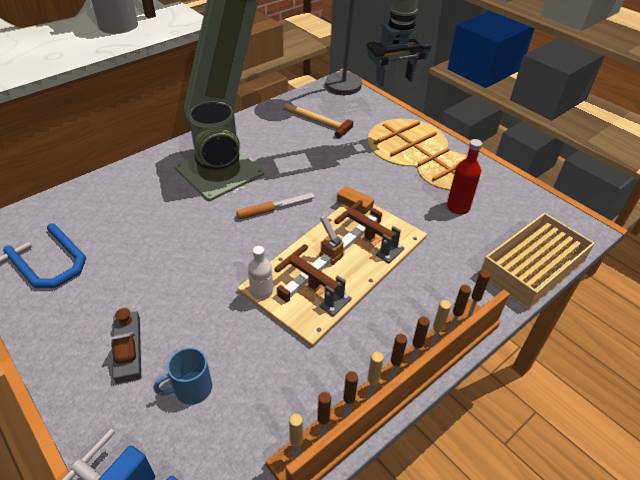

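View pics/top0.png

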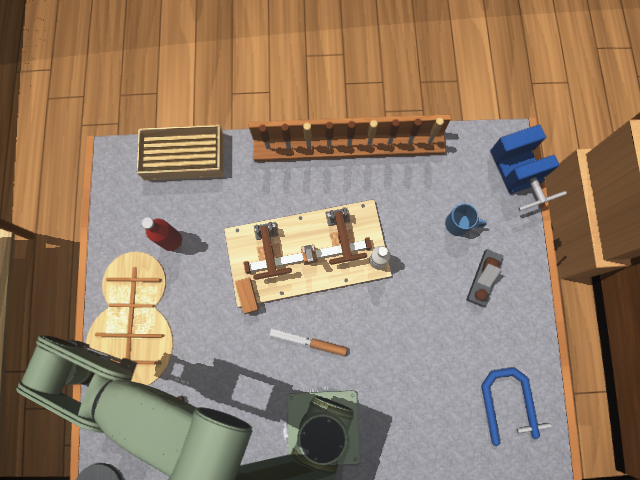

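The top view shows the board with corners about (225,228), (375,200), (391,276) and (240,307). The T-bars are at about (270,273) and (350,258), the stop at (309,254), the glue bottle at (380,258) and the offcut at (247,297). I'll enlarge this area to pick points more exactly.

```bash
python3 - <<'E'
import cv2
a=cv2.imread("pics/top0.png")[190:320,215:405]; cv2.imwrite("pics/topc.png",cv2.resize(a,None,fx=4,fy=4,interpolation=cv2.INTER_CUBIC))
a=cv2.imread("pics/scene0.png")[180:345,230:435]; cv2.imwrite("pics/scenec.png",cv2.resize(a,None,fx=3.6,fy=3.6,interpolation=cv2.INTER_CUBIC))
E
```

```text
(no output)
```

View pics/topc.png

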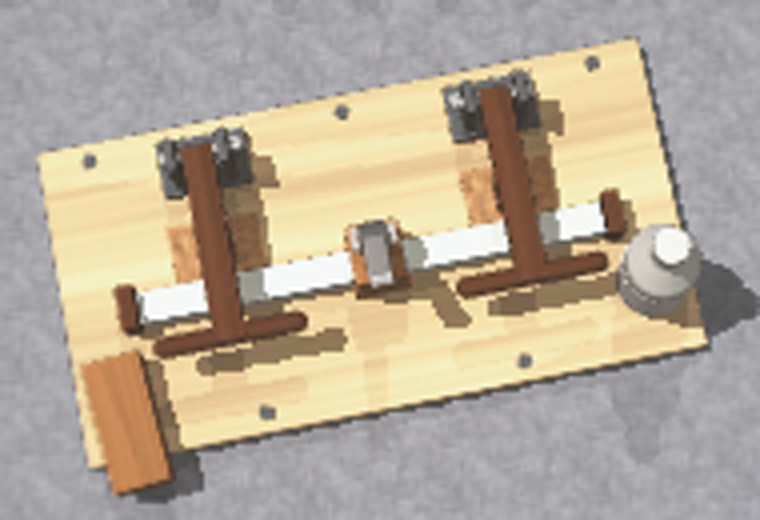

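View pics/scenec.png

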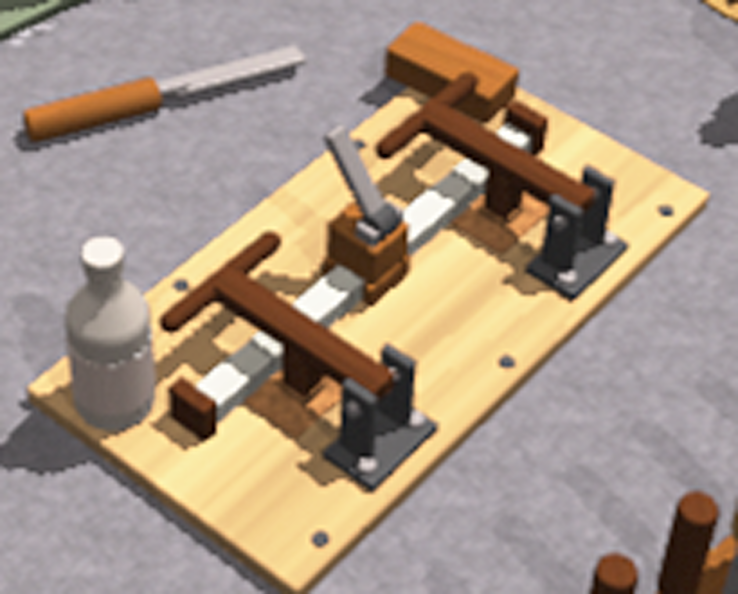

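The crops give corner and bar-end pixels in both views. In the scene crop the lever end is at about (337,133), and the bottle and offcut sit just past the outer bar ends. Next I'll fit the press pose to these points.

```bash
cat > h.py <<'E'
import numpy as np, cv2, pickle
from scipy.spatial.transform import Rotation as R
from scipy.optimize import least_squares
CAM={'scene':dict(fovy=48.280606370867915,cx=313.9100482410897,cy=237.81704157993028,D=[0.00731731,0,0,0,0],eye=[1200.39533934,-638.30119502,1052.57627905],attitude=[44.58619172,-0.88089196,50.13005137]),
'top':dict(fovy=49.26878476644455,cx=324.44649284896633,cy=238.50752488549543,D=[-0.06973612,0,0,0,0],eye=[218.76063225,-20.31406846,1600.99649745],attitude=[12.24546122,0.18264503,-92.39422824])}
def proj(c,P):
    if isinstance(c,str): c=CAM[c]
    f=240/np.tan(np.radians(c['fovy']/2)); K=np.array([[f,0,c['cx']],[0,f,c['cy']],[0,0,1.]])
    Rc=R.from_euler('xyz',c['attitude'],degrees=True).as_matrix()@np.diag([1,-1,-1])
    Q=(np.atleast_2d(P)-np.array(c['eye']))@Rc
    return cv2.projectPoints(Q.reshape(-1,1,3),np.zeros(3),np.zeros(3),K,np.array(c['D'],float))[0].reshape(-1,2)
def press(p,X):
    X=np.atleast_2d(X).astype(float); c,s=np.cos(p[2]),np.sin(p[2])
    return np.c_[p[0]+c*X[:,0]-s*X[:,1],p[1]+s*X[:,0]+c*X[:,1],X[:,2]]
E
cat > fit.py <<'E'
from h import *
T=lambda u,v:((u+.5)/4-.5+215,(v+.5)/4-.5+190)
S=lambda u,v:((u+.5)/3.6-.5+230,(v+.5)/3.6-.5+180)
# cam, pixel, fn(params)->press point
O=[('top',T(38,153),lambda q:(120,240,18)),('top',T(638,38),lambda q:(120,-240,18)),('top',T(708,348),lambda q:(-130,-240,18)),
('scene',S(708,195),lambda q:(120,240,18)),('scene',S(30,388),lambda q:(-130,-240,18)),('scene',S(300,592),lambda q:(120,-240,18)),
('top',T(157,349),lambda q:(-60,q[3]+58,75)),('top',T(306,321),lambda q:(-60,q[3]-58,75)),
('top',T(459,288),lambda q:(-60,q[4]+58,75)),('top',T(606,260),lambda q:(-60,q[4]-58,75)),
('scene',S(473,80),lambda q:(-60,q[3]+56,75)),('scene',S(386,150),lambda q:(-60,q[3]-58,75)),
('scene',S(275,240),lambda q:(-60,q[4]+56,75)),('scene',S(170,322),lambda q:(-60,q[4]-58,75)),
('scene',S(337,133),lambda q:(-42,q[5],152)),('top',T(377,262),lambda q:(-20,q[5],76))]
def res(q): return np.concatenate([proj(c,press(q,f(q)))[0]-px for c,px,f in O])
r=least_squares(res,[500,0,0.15,115,-115,0],x_scale=[100,100,.1,100,100,100],loss='soft_l1')
q=r.x; print(q[:2],np.degrees(q[2]),q[3:]); print(res(q).reshape(-1,2).round(2))
np.save('q.npy',q)
for n,X in dict(barL=(-60,q[3],75),barR=(-60,q[4],75),pinL=(-60,q[3]-36,75),pinR=(-60,q[4]+36,75),hinge=(80,0,75),stop=(-20,q[5],76),tip=(-40.4,q[5],149.3)).items(): print(n,press(q,X)[0].round(1))
# bottle axis, offcut rough from board plane
E
python3 fit.py
```

```text
[528.49761514  26.68885457] 9.053003305508872 [ 113.21440567 -113.5630213    -8.70195329]
[[-0.32  0.07]
 [ 0.03 -0.73]
 [ 0.39 -1.06]
 [ 1.01 -1.03]
 [-1.41 -0.67]
 [-0.6  -0.33]
 [-1.11  0.37]
 [ 0.33 -0.36]
 [-1.09  0.52]
 [ 0.49 -0.17]
 [ 0.25 -1.07]
 [-1.88  0.74]
 [ 0.6  -1.34]
 [-1.59  1.23]
 [ 2.22 -0.42]
 [ 1.23 -2.98]]
barL [451.4 129.1  75. ]
barR [487.1 -94.9  75. ]
pinL [457.1  93.5  75. ]
pinR [481.4 -59.3  75. ]
hinge [607.5  39.3  75. ]
stop [510.1  14.9  76. ]
tip [490.   11.7 149.3]
```

Call:
send_rows(targets="-0.394 -0.325 0.04 0 0 60.2 45;-0.394 -0.325 0.04 0 0 60.2 45;-0.394 -0.325 0.04 0 0 60.2 45;-0.394 -0.325 0.04 0 0 60.2 45;-0.394 -0.325 0.04 0 0 60.2 45;-0.394 -0.325 0.04 0 0 60.2 45;-0.394 -0.325 0.04 0 0 60.2 45;-0.394 -0.325 0.04 0 0 60.2 45;-0.394 -0.325 0.04 0 0 60.2 45;-0.394 -0.325 0.04 0 0 60.2 45;-0.394 -0.325 0.04 0 0 60.2 45;-0.394 -0.325 0.04 0 0 60.2 45", grip_force=25)

```text
time_s: 1.1
ee_pos: [451.2, 103.0, 174.6]
ee_rot: [-180.0, -0.0, 99.1]
force: [0.0, 1.1, -0.6]
gripper_width: 41.3
gripper_force: 0.0
```

Call:
send_rows(targets="0 0 0 0 0 0 45;0 0 0 0 0 0 45;0 0 0 0 0 0 45")

```text
time_s: 1.35
ee_pos: [450.4, 105.1, 174.6]
ee_rot: [-179.9, -0.0, 99.0]
force: [-0.7, -0.3, -0.5]
gripper_width: 40.8
gripper_force: 0.0
```

```bash
cat >> h.py <<'E'
def show(n,box,sc,out):
    from workcell import env,eyes
    f=eyes.grab_frame(n); x0,y0,x1,y1=box
    cv2.imwrite(out,cv2.resize(f.pop('image')[y0:y1,x0:x1],None,fx=sc,fy=sc,interpolation=cv2.INTER_CUBIC)); return f
def where(yaw0=99.05):
    from workcell import env
    q=np.load('q.npy'); s=env.state(); d=np.array(s['ee_pos'][:2])-q[:2]; c,sn=np.cos(q[2]),np.sin(q[2])
    print('t',s['time_s'],'press',(c*d[0]+sn*d[1]).round(1),(-sn*d[0]+c*d[1]).round(1),s['ee_pos'][2].round(1),'rot',s['ee_rot'].round(1),'F',s['force'].round(1),'w',s['gripper_width'])
E
python3 - <<'E'
from h import *; where()
f=show('wrist',(0,0,640,480),1,'pics/w1.png'); print(f)
q=np.load('q.npy'); print(proj(f,press(q,[(-60,q[3],75),(-60,q[3]-36,75),(-60,q[3]-58,75)])))
E
```

```text
t 1.35 press -64.8 89.7 174.6 rot [-179.9   -0.    99. ] F [-0.7 -0.3 -0.5] w 40.80952697354044
{'fovy': 60.192317282577676, 'cx': 318.6399305902723, 'cy': 236.880486945695, 'D': array([-0.02466713,  0.        ,  0.        ,  0.        ,  0.        ]), 'eye': array([438.74775665, 176.19015213, 344.22617283]), 'attitude': array([-14.97743002,   0.08831799,   8.97496633])}
[[327.12804224 202.42867122]
 [326.92097266 254.63921628]
 [326.79807271 284.87156376]]
```

View pics/w1.png

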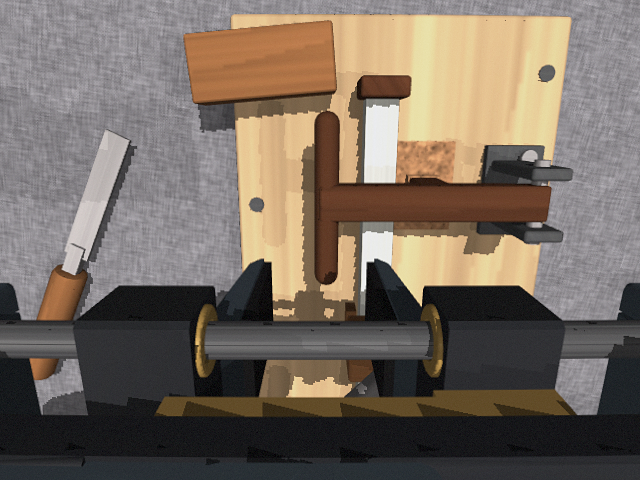

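The wrist view shows the left bar's middle at (326,202) and its end at (326,284), each within 1 px of the projection, so the fit holds. I'll descend and pinch it.

Call:
send_rows(targets="-0.0125 0.005 0.03 0 0 0 45;-0.0125 0.005 0.06 0 0 0 45;-0.0125 0.005 0.09 0 0 0 45;-0.0125 0.005 0.118 0 0 0 45;-0.0125 0.005 0.118 0 0 0 45;-0.0125 0.005 0.118 0 0 0 0;-0.0125 0.005 0.118 0 0 0 0;-0.0125 0.005 0.118 0 0 0 0;-0.0125 0.005 0.118 0 0 0 0;-0.0125 0.005 0.118 0 0 0 0", grip_force=25)

```text
time_s: 2.23
ee_pos: [457.2, 93.8, 58.3]
ee_rot: [-180.0, -0.0, 99.1]
force: [-4.0, 0.6, 6.8]
gripper_width: 15.3
gripper_force: 25.0
```

Call:
send_rows(targets="0 0.0008 -0.0146 0 0 0 0;0 0.0031 -0.0291 0 0 0 0;0 0.0069 -0.0433 0 0 0 0;0 0.0121 -0.0569 0 0 0 0;0 0.0188 -0.07 0 0 0 0")

```text
time_s: 2.65
ee_pos: [473.0, 96.3, 127.3]
ee_rot: [-179.6, -0.1, 99.0]
force: [-5.3, 0.8, -1.9]
gripper_width: 15.7
gripper_force: 25.0
```

Call:
send_rows(targets="0 0.0079 -0.0123 0 0 0 0;0 0.0172 -0.0237 0 0 0 0;0 0.0275 -0.034 0 0 0 0;0 0.0389 -0.0433 0 0 0 0;0 0.0512 -0.0512 0 0 0 0;0 0.0643 -0.0579 0 0 0 0")

```text
time_s: 3.15
ee_pos: [534.2, 105.9, 188.5]
ee_rot: [-179.4, -0.0, 99.1]
force: [-11.9, -1.5, 18.4]
gripper_width: 15.9
gripper_force: 25.0
```

Call:
send_rows(targets="0 0.0136 -0.0052 0 0 0 0;0 0.0278 -0.009 0 0 0 0;0 0.0423 -0.0113 0 0 0 0;0 0.0569 -0.0121 0 0 0 0;0 0.0691 -0.0116 0 0 0 0;0 0.0764 -0.0107 0 0 0 0;0 0.0764 -0.0107 0 0 0 0")

```text
time_s: 3.73
ee_pos: [617.1, 118.9, 196.7]
ee_rot: [179.8, -0.0, 99.1]
force: [-1.1, 0.3, 5.9]
gripper_width: 15.5
gripper_force: 25.0
```

```bash
python3 -c "
from h import *; where()"
```

```text
t 3.7333 press 102.0 77.1 196.7 rot [179.8  -0.   99.1] F [-1.1  0.3  5.9] w 15.46043022519717
```

Call:
send_rows(targets="0 0.003 0 0 0 0 0;0 0.003 0 0 0 0 45;0 0.003 0 0 0 0 45;0 0.003 0 0 0 0 45;0 0.003 -0.03 0 0 0 45;0 0.003 -0.06 0 0 0 45;-0.03 -0.03 -0.06 0 0 0 45;-0.055 -0.06 -0.06 0 0 0 45;-0.08 -0.09 -0.06 0 0 0 45;-0.11 -0.12 -0.06 0 0 0 45;-0.14 -0.15 -0.03 0 0 0 45;-0.1545 -0.162 0 0 0 0 45")

```text
time_s: 4.73
ee_pos: [480.8, -59.4, 200.9]
ee_rot: [179.6, 0.2, 99.0]
force: [1.4, 0.0, -1.2]
gripper_width: 41.0
gripper_force: 0.0
```

Call:
send_rows(targets="0 0 0.025 0 0 0 45;0 0 0.05 0 0 0 45;0 0 0.05 0 0 0 45")

```text
time_s: 4.98
ee_pos: [477.0, -57.5, 144.5]
ee_rot: [-179.5, -0.2, 99.0]
force: [-1.1, -0.3, 0.6]
gripper_width: 41.0
gripper_force: 0.0
```

```bash
python3 - <<'E'
from h import *; where()
f=show('wrist',(0,0,640,480),1,'pics/w2.png')
q=np.load('q.npy'); print(proj(f,press(q,[(-60,q[4],75),(-60,q[4]+36,75),(-60,q[4]+58,75),(-60,q[4]-58,75)])))
show('scene',(180,60,500,360),2,'pics/s2.png')
E
```

```text
t 4.9833 press -64.1 -75.0 144.5 rot [-179.5   -0.2   99. ] F [-1.1 -0.3  0.6] w 40.97509727902946
[[327.39801762 308.90553602]
 [327.63289857 254.05318402]
 [327.7810919  218.46336785]
 [327.04013297 389.14041689]]
```

View pics/s2.png

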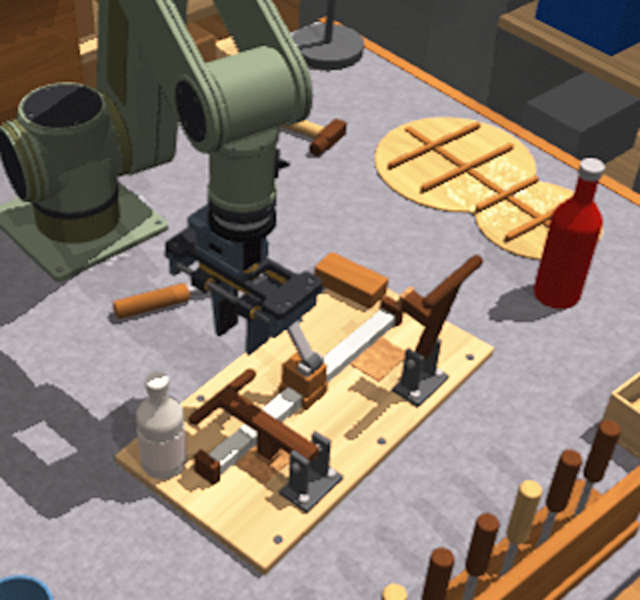

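The left arm stands up with its bar at about (460,275), and the gripper is over the inner half of the right bar. I'll descend and pinch.

Call:
send_rows(targets="-0.0025 0.004 0.03 0 0 0 45;-0.0025 0.004 0.06 0 0 0 45;-0.0025 0.004 0.087 0 0 0 45;-0.0025 0.004 0.087 0 0 0 45;-0.0025 0.004 0.087 0 0 0 0;-0.0025 0.004 0.087 0 0 0 0;-0.0025 0.004 0.087 0 0 0 0;-0.0025 0.004 0.087 0 0 0 0;-0.0025 0.004 0.087 0 0 0 0")

```text
time_s: 5.83
ee_pos: [481.4, -60.1, 63.2]
ee_rot: [-179.5, 0.0, 99.2]
force: [-10.9, -3.7, 10.0]
gripper_width: 15.3
gripper_force: 25.0
```

Call:
send_rows(targets="0 0.0008 -0.0146 0 0 0 0;0 0.0031 -0.0291 0 0 0 0;0 0.0069 -0.0433 0 0 0 0;0 0.0121 -0.0569 0 0 0 0;0 0.0188 -0.07 0 0 0 0")

```text
time_s: 6.25
ee_pos: [496.7, -57.6, 131.2]
ee_rot: [-179.1, 0.0, 99.1]
force: [-12.2, -6.5, -5.3]
gripper_width: 15.2
gripper_force: 25.0
```

Call:
send_rows(targets="0 0.0079 -0.0123 0 0 0 0;0 0.0172 -0.0237 0 0 0 0;0 0.0275 -0.034 0 0 0 0;0 0.0389 -0.0433 0 0 0 0;0 0.0512 -0.0512 0 0 0 0;0 0.0643 -0.0579 0 0 0 0")

```text
time_s: 6.75
ee_pos: [555.8, -48.4, 193.9]
ee_rot: [-178.6, 0.1, 99.1]
force: [-25.4, -4.0, 28.4]
gripper_width: 15.6
gripper_force: 25.0
```

Call:
send_rows(targets="0 0.0136 -0.0052 0 0 0 0;0 0.0278 -0.009 0 0 0 0;0 0.0423 -0.0113 0 0 0 0;0 0.0569 -0.0121 0 0 0 0;0 0.0691 -0.0116 0 0 0 0;0 0.0764 -0.0107 0 0 0 0;0 0.0764 -0.0107 0 0 0 0")

```text
time_s: 7.33
ee_pos: [642.8, -34.8, 203.4]
ee_rot: [180.0, 0.1, 99.1]
force: [-2.8, -1.3, 5.4]
gripper_width: 15.6
gripper_force: 25.0
```

```bash
python3 -c "
from h import *; where()"
```

```text
t 7.3333 press 103.2 -78.7 203.4 rot [1.80e+02 1.00e-01 9.91e+01] F [-2.8 -1.3  5.4] w 15.550536672252639
```

R needs about 11 N tangentially at both 30° and 66°, while L needed about 4 N and 3.4 N. So the right arm binds and the left one is free. I'll nudge R to its end stop, then bring it back to about 73.5°.

Call:
send_rows(targets="0 0.003 0 0 0 0 0;0 0.003 0 0 0 0 0;0 -0.006 -0.001 0 0 0 0;0 -0.0122 -0.0015 0 0 0 0;0 -0.0256 -0.0019 0 0 0 0;0 -0.0378 -0.0011 0 0 0 0;0 -0.0499 0.0007 0 0 0 0;0 -0.063 0.0039 0 0 0 0;0 -0.063 0.0039 0 0 0 0;0 -0.063 0.0039 0 0 0 0")

```text
time_s: 8.17
ee_pos: [583.1, -44.0, 201.1]
ee_rot: [179.4, 0.1, 99.1]
force: [0.5, -0.0, 8.9]
gripper_width: 15.4
gripper_force: 25.0
```

```bash
python3 -c "
from h import *; where()"
```

```text
t 8.1667 press 42.8 -78.4 201.1 rot [1.794e+02 1.000e-01 9.910e+01] F [ 0.5 -0.   8.9] w 15.389690570850115
```

Call:
send_rows(targets="0 0 0 0 0 0 45;0 0 0 0 0 0 45;0 0 0 0 0 0 45;0 0 -0.03 0 0 0 45;0 0 -0.06 0 0 0 45;0.035 0.015 -0.06 0 0 0 45;0.07 0.03 -0.06 0 0 0 45;0.105 0.045 -0.06 0 0 0 45;0.14 0.06 -0.06 0 0 0 45;0.1555 0.062 -0.06 0 0 0 45;0.1555 0.062 -0.06 0 0 0 45;0.1555 0.062 -0.06 0 0 0 45")

```text
time_s: 9.17
ee_pos: [616.8, 119.5, 255.8]
ee_rot: [-179.9, 0.0, 99.2]
force: [0.7, -1.1, -0.2]
gripper_width: 40.7
gripper_force: 0.0
```

```bash
python3 - <<'E'
from h import *; where()
show('scene',(180,60,500,360),2,'pics/s3.png')
E
```

```text
t 9.1667 press 101.8 77.8 255.8 rot [-179.9    0.    99.2] F [ 0.7 -1.1 -0.2] w 40.705205931363025
```

View pics/s3.png

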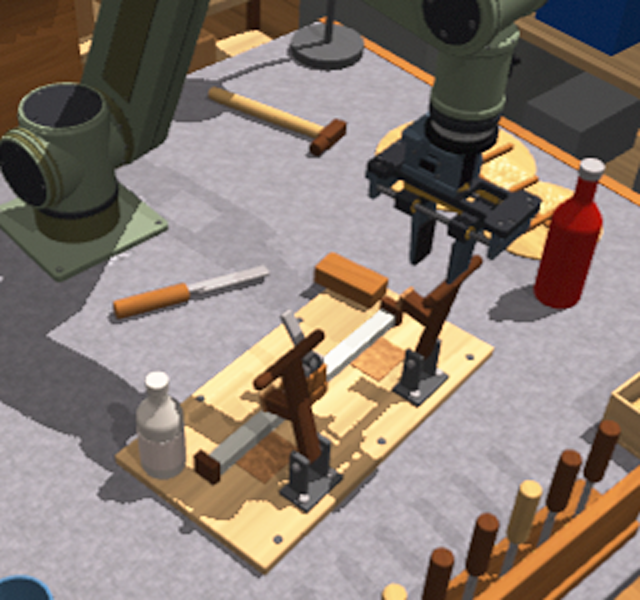

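R leans and stays up on its own with its bar at about (290,360), which confirms it is the binding one. The gripper is above the left bar. I'll grip L and lower it.

Call:
send_rows(targets="0 0.002 0.03 0 0 0 45;0 0.002 0.06 0 0 0 45;0 0.002 0.06 0 0 0 45;0 0.002 0.06 0 0 0 0;0 0.002 0.06 0 0 0 0;0 0.002 0.06 0 0 0 0;0 0.002 0.06 0 0 0 0;0 0.002 0.06 0 0 0 0")

```text
time_s: 9.88
ee_pos: [620.2, 119.4, 198.4]
ee_rot: [179.8, 0.0, 99.1]
force: [-0.5, -1.0, 5.0]
gripper_width: 15.4
gripper_force: 25.0
```

Call:
send_rows(targets="0 -0.0146 -0.0016 0 0 0 0;0 -0.0292 -0.0018 0 0 0 0;0 -0.0438 -0.0004 0 0 0 0;0 -0.0582 0.0026 0 0 0 0;0 -0.0721 0.007 0 0 0 0;0 -0.0856 0.0128 0 0 0 0;0 -0.0983 0.02 0 0 0 0;0 -0.1103 0.0285 0 0 0 0;0 -0.1212 0.0382 0 0 0 0")

```text
time_s: 10.63
ee_pos: [500.5, 101.1, 159.6]
ee_rot: [179.7, -0.1, 99.1]
force: [1.6, 2.1, 0.1]
gripper_width: 15.5
gripper_force: 25.0
```

Call:
send_rows(targets="0 -0.0099 0.0108 0 0 0 0;0 -0.0186 0.0226 0 0 0 0;0 -0.0261 0.0353 0 0 0 0;0 -0.0322 0.0486 0 0 0 0;0 -0.0368 0.0625 0 0 0 0;0 -0.0398 0.0756 0 0 0 0;0 -0.0414 0.0877 0 0 0 0;0 -0.0419 0.0999 0 0 0 0;0 -0.0419 0.102 0 0 0 0;0 -0.0419 0.102 0 0 0 0")

```text
time_s: 11.47
ee_pos: [457.1, 94.3, 55.9]
ee_rot: [-179.8, -0.1, 99.0]
force: [-4.6, 2.9, -0.6]
gripper_width: 15.2
gripper_force: 25.0
```

```bash
python3 -c "
from h import *; where()
q=np.load('q.npy')
for t in (1.15,1.3,1.42): print(t,proj('scene',press(q,[(80-140*np.cos(t),q[4]+s*58,75+140*np.sin(t)) for s in (-1,1)])))
"
```

```text
t 11.4667 press -59.9 78.0 55.9 rot [-1.798e+02 -1.000e-01  9.900e+01] F [-4.6  2.9 -0.6] w 15.218668587741087
1.15 [[300.60911031 250.78484436]
 [334.54246847 223.30838082]]
1.3 [[307.42073244 252.99280743]
 [341.39673084 225.08583717]]
1.42 [[313.19787291 255.63650705]
 [347.15613679 227.36223489]]
```

Call:
send_rows(targets="0 0 0.005 0 0 0 0;0 0 0.005 0 0 0 0;0 0 0.005 0 0 0 45;0 0 0.005 0 0 0 45;0 0 0.005 0 0 0 45;0 0 -0.03 0 0 0 45;0 0 -0.06 0 0 0 45;0 0 -0.09 0 0 0 45;0 0 -0.13 0 0 0 45")

```text
time_s: 12.22
ee_pos: [457.5, 93.4, 186.7]
ee_rot: [-179.9, 0.0, 99.1]
force: [1.3, -0.4, -0.7]
gripper_width: 41.1
gripper_force: 0.0
```

```bash
python3 - <<'E'
from h import *; where()
f=show('scene',(230,160,440,330),3.5,'pics/s4.png')
q=np.load('q.npy')
for s in (-5,0,5): print(s, (proj('scene',press(q,[(-42,q[5]+s,152),(-10,q[5]+s,84)]))-[230,160])*3.5)
for s in (-1,1): print((proj('scene',press(q,(-60,q[3]+s*58,75)))-[230,160])*3.5)
E
```

```text
t 12.2167 press -59.6 77.1 186.7 rot [-179.9    0.    99.1] F [ 1.3 -0.4 -0.7] w 41.13477702776182
-5 [[329.52811304 200.19642209]
 [360.68541085 289.49301303]]
0 [[334.12756876 196.57552652]
 [365.10759036 285.78599768]]
5 [[338.70836505 192.96931426]
 [369.5122768  282.09365649]]
[[367.43116486 217.1691656 ]]
[[461.03359761 141.51134649]]
```

View pics/s4.png

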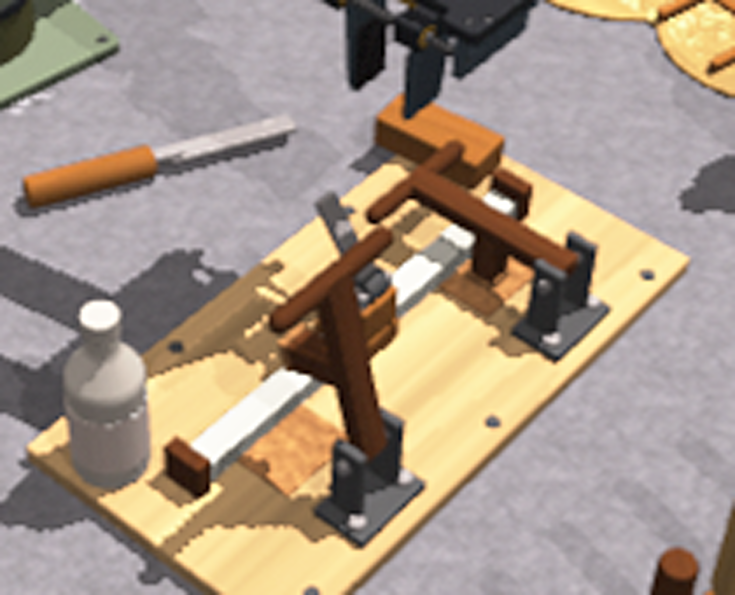

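Both arms are as wanted: the left bar is down at about (415,185) and the right one leans. The lever tip shows at (328,203). Next I'll turn the gripper and go above the lever.

Call:
send_rows(targets="-0.03 0.006 0 0 0 -7 45;-0.06 0.012 0 0 0 -14 45;-0.088 0.0196 0 0 0 -21 45;-0.088 0.0196 0 0 0 -28 45;-0.088 0.0196 0 0 0 -35 45;-0.088 0.0196 0 0 0 -42 45;-0.088 0.0196 0 0 0 -49 45;-0.088 0.0196 0 0 0 -56 45;-0.088 0.0196 0 0 0 -63 45;-0.088 0.0196 0 0 0 -70 45;-0.088 0.0196 0 0 0 -77 45;-0.088 0.0196 0 0 0 -84 45")

```text
time_s: 13.27
ee_pos: [492.0, 9.8, 186.4]
ee_rot: [-180.0, 0.1, -176.6]
force: [0.1, 0.0, 0.4]
gripper_width: 41.2
gripper_force: 0.0
```

Call:
send_rows(targets="0 0 0 0 0 -6 45;0 0 0 0 0 -6 45;0 0 0 0 0 -6 45")

```text
time_s: 13.52
ee_pos: [491.8, 9.9, 186.3]
ee_rot: [-180.0, 0.1, -171.1]
force: [0.5, -0.3, 0.3]
gripper_width: 41.4
gripper_force: 0.0
```

```bash
python3 - <<'E'
from h import *; where()
f=show('wrist',(0,0,640,480),1,'pics/w3.png')
q=np.load('q.npy')
for s in (-20,-15,-10,-5): print(s, proj(f,press(q,[(-41.7,s,152),(-37,s,154)])).tolist())
print(proj(f,press(q,[(41,q[4],209),(41,q[4]-58,209),(41,q[4]+58,209)])))
E
```

```text
t 13.5167 press -38.8 -10.8 186.3 rot [-1.800e+02  1.000e-01 -1.711e+02] F [ 0.5 -0.3  0.3] w 41.376752336507295
-20 [[302.70494724731907, 266.7301467020037], [302.6823736795264, 276.58438933383303]]
-15 [[312.3198744659745, 266.7022432284106], [312.3281991770492, 276.55692151244966]]
-10 [[321.9357273233499, 266.67354384585894], [321.9749573324919, 276.52838840883555]]
-5 [[331.5517380967048, 266.6440507532097], [331.62187276770715, 276.4987921921486]]
[[ 91.1504774  484.26276184]
 [-34.50929788 481.73600398]
 [220.37339573 485.52286512]]
```

View pics/w3.png

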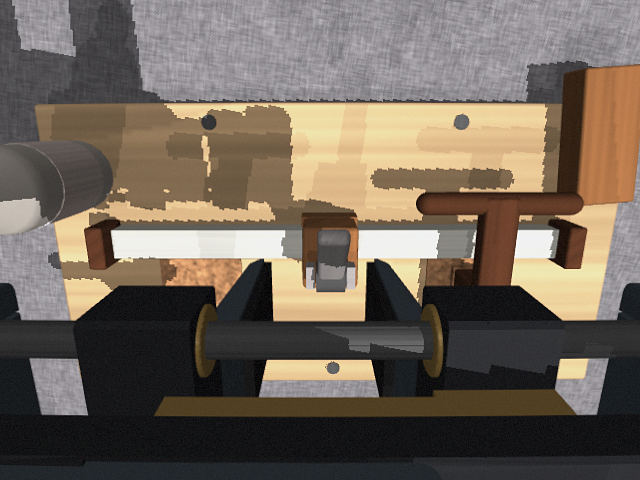

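The wrist view shows the lever end at about (332,275), between the fingers and near y = -5 mm. I'll descend and pinch it.

Call:
send_rows(targets="0.001 0.005 0.02 0 0 0 45;0.001 0.005 0.04 0 0 0 45;0.001 0.005 0.058 0 0 0 45;0.001 0.005 0.058 0 0 0 45;0.001 0.005 0.058 0 0 0 0;0.001 0.005 0.058 0 0 0 0;0.001 0.005 0.058 0 0 0 0;0.001 0.005 0.058 0 0 0 0;0.001 0.005 0.058 0 0 0 0", grip_force=15)

```text
time_s: 14.32
ee_pos: [490.6, 15.3, 129.4]
ee_rot: [180.0, 0.2, -171.0]
force: [0.4, 2.2, 3.3]
gripper_width: 17.5
gripper_force: 15.0
```

```bash
python3 -c "
from h import *; where()"
```

```text
t 14.3167 press -39.2 -5.3 129.4 rot [ 180.     0.2 -171. ] F [0.4 2.2 3.3] w 17.50763451250515
```

Call:
send_rows(targets="0 -0.01 0 0 0 0 0;0 -0.022 0 0 0 0 0;0 -0.034 0 0 0 0 0;0 -0.046 0 0 0 0 0;0 -0.058 0 0 0 0 0;0 -0.07 0 0 0 0 0;0 -0.082 0 0 0 0 0;0 -0.092 0 0 0 0 0;0 -0.1 0 0 0 0 0;0 -0.106 0 0 0 0 0;0 -0.108 0 0 0 0 0;0 -0.108 0 0 0 0 0")

```text
time_s: 15.32
ee_pos: [507.5, -93.6, 129.1]
ee_rot: [-179.9, 0.1, -171.0]
force: [-0.7, -0.6, 5.2]
gripper_width: 17.7
gripper_force: 15.0
```

```bash
python3 -c "
from h import *; where()"
```

```text
t 15.3167 press -39.7 -115.5 129.1 rot [-1.799e+02  1.000e-01 -1.710e+02] F [-0.7 -0.6  5.2] w 17.65776170888194
```

The stop is in line, within 2 mm. The gripper body would overlap the glue bottle low down, so I'll swing the lever only halfway in the pinch. After that I'll release, turn, and press it flat with closed fingers.

Call:
send_rows(targets="0.005 0.002 0.0027 0 0 0 0;0.0108 0.002 0.0063 0 0 0 0;0.0157 0.002 0.01 0 0 0 0;0.0202 0.002 0.0142 0 0 0 0;0.0243 0.002 0.0187 0 0 0 0;0.0281 0.002 0.0236 0 0 0 0;0.0314 0.002 0.0288 0 0 0 0;0.0314 0.002 0.0288 0 0 0 0")

```text
time_s: 15.98
ee_pos: [479.9, -96.7, 100.2]
ee_rot: [-179.8, 0.6, -171.0]
force: [9.3, -0.1, -4.5]
gripper_width: 17.6
gripper_force: 15.0
```

```bash
python3 -c "
from h import *; where()"
```

```text
t 15.9833 press -67.4 -114.2 100.2 rot [-179.8    0.6 -171. ] F [ 9.3 -0.1 -4.5] w 17.567962190606604
```

Call:
send_rows(targets="0 0 0 0 0 0 30;0 0 0 0 0 0 30;0 0 0 0 0 0 30;0 0 -0.03 0 0 0 30;0 0 -0.06 0 0 0 30;0 0 -0.08 0 0 0 30;0 0 -0.08 0 0 7 0;0 0 -0.08 0 0 14 0;0 0 -0.08 0 0 21 0;0 0 -0.08 0 0 28 0;0 0 -0.08 0 0 35 0;0 0 -0.08 0 0 42 0")

```text
time_s: 16.98
ee_pos: [474.5, -95.0, 178.9]
ee_rot: [-179.9, -0.1, 146.7]
force: [-0.0, 0.3, -0.7]
gripper_width: 0.6
gripper_force: 0.0
```

Call:
send_rows(targets="0 0 0 0 0 7 0;0 0 0 0 0 14 0;0 0 0 0 0 21 0;0 0 0 0 0 28 0;0 0 0 0 0 35 0;0 0 0 0 0 42 0;0 0 0 0 0 48 0;0 0 0 0 0 48 0;0 0 0 0 0 48 0")

```text
time_s: 17.73
ee_pos: [474.8, -94.9, 179.0]
ee_rot: [-179.9, -0.0, 99.2]
force: [0.2, 0.6, 1.3]
gripper_width: 0.5
gripper_force: 0.0
```

```bash
python3 -c "
from h import *; where()"
```

```text
t 17.7333 press -72.2 -111.6 179.0 rot [-179.9   -0.    99.2] F [0.2 0.6 1.3] w 0.47919338215910523
```

Call:
send_rows(targets="-0.002 -0.002 0.03 0 0 0 0;-0.002 -0.002 0.045 0 0 0 0;-0.002 -0.002 0.053 0 0 0 0;-0.002 -0.002 0.061 0 0 0 0;-0.002 -0.002 0.068 0 0 0 0;-0.002 -0.002 0.074 0 0 0 0;-0.002 -0.002 0.08 0 0 0 0;-0.002 -0.002 0.084 0 0 0 0;-0.002 -0.002 0.086 0 0 0 0;-0.002 -0.002 0.086 0 0 0 0")

```text
time_s: 18.57
ee_pos: [473.6, -97.2, 94.4]
ee_rot: [-180.0, 0.0, 99.1]
force: [-4.9, -0.4, 10.4]
gripper_width: 0.3
gripper_force: 4.8
```

```bash
python3 -c "
from h import *; where()"
```

```text
t 18.5667 press -73.7 -113.8 94.4 rot [-180.     0.    99.1] F [-4.9 -0.4 10.4] w 0.27508310108520023
```

Call:
send_rows(targets="0 0 0.003 0 0 0 0;0 0 0.003 0 0 0 0")

```text
time_s: 18.73
ee_pos: [473.5, -97.4, 93.5]
ee_rot: [180.0, 0.0, 99.1]
force: [-8.7, 0.8, 25.5]
gripper_width: 0.2
gripper_force: 12.7
```

Call:
send_rows(targets="0 0 -0.03 0 0 0 0;0 0 -0.06 0 0 0 0;0 0 -0.095 0 0 0 0;-0.01 -0.04 -0.12 0 0 0 0;-0.01 -0.08 -0.14 0 0 0 0;-0.01 -0.12 -0.14 0 0 0 0;-0.01 -0.12 -0.14 0 0 0 0")

```text
time_s: 19.32
ee_pos: [352.5, -126.0, 231.5]
ee_rot: [180.0, 0.1, 99.0]
force: [0.5, 0.1, -1.1]
gripper_width: 0.6
gripper_force: 0.0
```

```bash
python3 - <<'E'
from h import *; where()
import cv2
a=show('scene',(230,180,430,340),3.5,'pics/a.png'); b=show('top',(215,190,405,320),3.5,'pics/b.png')
A=cv2.resize(cv2.imread('pics/a.png'),(375,300)); B=cv2.resize(cv2.imread('pics/b.png'),(420,287))
f=show('wrist',(0,0,640,480),0.5,'pics/c.png'); C=cv2.imread('pics/c.png')
M=np.zeros((600,800,3),np.uint8); M[:300,:375]=A; M[:287,380:]=B; M[305:305+C.shape[0],:C.shape[1]]=cv2.imread('pics/c.png')
# top enlarged around stop
import numpy as np
t=cv2.imread('pics/b.png'); 
M[305:600,330:800]=cv2.resize(t[100:350,300:698],(470,295))
cv2.imwrite('pics/m.png',M[:600])
q=np.load('q.npy'); print('post->top',proj('top',press(q,[(80,q[4],75),(-20,q[4],76),(-82,q[4],90),(-20,q[4]+20,76),(-20,q[4]-20,76)]))-[215,190])
E
```

```text
t 19.3167 press -197.8 -123.1 231.5 rot [1.8e+02 1.0e-01 9.9e+01] F [ 0.5  0.1 -1.1] w 0.6189521364804503
post->top [[122.84164759  23.46219206]
 [129.70461333  55.24653053]
 [134.24692128  74.65929032]
 [123.11946037  56.56006325]
 [136.28186142  53.93432728]]
```

View pics/m.png

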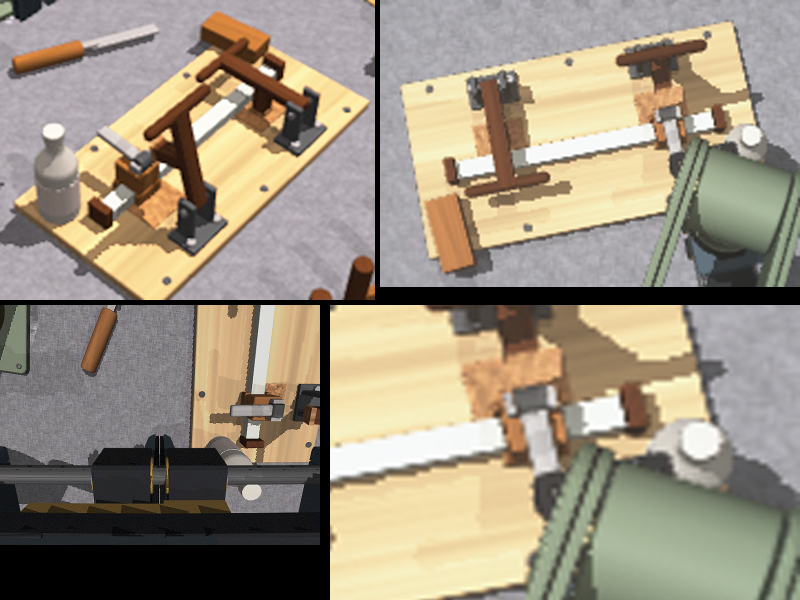

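The composite shows the left arm down, the right arm leaning, and the stop in line with it. The lever is flat (25 N at its end, so on its limit), and the bottle and offcut haven't moved. I'll hand the job in.

```bash
python3 -c "
from workcell import env; print(env.job_done())"
```

```text
the job is handed in; nothing more can be done
None
```

The job is handed in, but no verdict came back: the right arm was the binding one and now leans at about 1.30 rad, the free left arm is down, and the rail stop is clamped flat within about 2 mm of the right arm's line, with the glue bottle and offcut unmoved in the final pictures and no move made near the flask, plane or mug.

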